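# Pack the coffee caddy and lift it by its telescopic handle

## Task

Pack the coffee caddy for carrying: stand the glass shaker in the bay with the dropper bottle, and put the two capsules that lie on the worktop into the bay with the capsule already there. With the handle still down until all is in, squeeze the release bar on the side of the grip, draw the telescopic handle up past its first stop to its second and last one, and lift the caddy by it, level and about 6 cm clear of the worktop. Finish while holding it there, fully extended and still, with everything in its bay and the other things on the worktop left where they are.

Things in the scene. Friction and masses are not known exactly. Their poses are not given: they have to be found in the camera images.
- caddy: Loose bamboo carry caddy, 0.6 kg: a tray 160 (x) by 290 (y) mm, walls 32 high, 7 thick, floor 7 thick. A spine along x at y = 0 (10 thick, 32 high; block 40 x 22, 57 high at its middle) leaves a bay of 146 x 133 mm at +y and at -y. One bay holds a capsule, the other the dropper bottle (which varies), both in the tray's +x half; the -x half is free. Origin: centre of the underside.
- grip (a point): Centre of the T-shaped grip on the telescopic handle over the caddy's middle: a black rounded bar 100 mm long along the caddy's x, 26 mm thick along its y, 24 mm high. 126 mm above the caddy's underside with the handle down, 226 mm with it fully out. Axes as the caddy's.
- release_face (a point): Outer face of the release bar: a ribbed grey bar 38 mm long, 14 mm high at the middle of the grip's +y long side, 5 mm proud of it. A pinch across the grip's middle along the caddy's y squeezes it in, the other finger on the grip's far side; a pinch at the grip's ends leaves it out and the handle locked. Axes as the caddy's.
- release_bar (a joint): How far the release bar is squeezed in, m: 0 out (the handle is locked down), 0.005 fully in, flush with the grip. Spring of 2 N at the start, 4.5 N fully in; springs back. Out, it locks the handle from being drawn up from its lowest position and again at the first stop; beyond 0.003 it lets it pass both.
- handle_top (a joint): Draw of the upper (thin) handle section out of the middle one, m: 0 down, 0.050 its end: the first stop. It comes first, with about 1.5 N of friction plus the weight of the grip (about 0.1 kg).
- handle_mid (a joint): Draw of the middle handle section out of the outer tube, m: 0 down, 0.050 its end: the second and last stop. It follows past the first stop while the release bar is in, against 3.5 N of friction and the handle's weight, 5 N in all, which the caddy's own weight withstands.
- shaker_mid (a point): Centre, half-way up, of the glass shaker to be packed: an upright round shaker 90 mm high, clear glass body 44 mm across up to 66 mm, grey domed top 34 mm across above that; 0.1 kg. It stands on the worktop.
- capsule_a_mid (a point): Centre, half-way up, of one of the two coffee capsules to be packed, lying rim down on the worktop: rim 37 mm across, domed cup narrowing to about 28 mm, 22 mm high, 12 g.
- capsule_b_mid (a point): Centre, half-way up, of the other coffee capsule to be packed, of the same shape and size.
- capsule_in_mid (a point): Centre, half-way up, of the capsule (same shape and size, 22 mm high) that already lies rim down in the caddy: it marks the bay for capsules.
- dropper_bottle_mid (a point): Centre, half-way up, of the small brown bottle with a dropper top, 33 mm across and 102 mm high, that already stands in the caddy: it marks the bay for bottles and shakers.
- honey_jar_mid (a point): Centre, half-way up, of the squat round jar with a screw lid, 59 mm across and 85 mm high, on the worktop among the things to be packed: not to be packed, leave it standing.
- espresso_cup: Small striped cup with a handle, 49 mm high, at the far left, fixed; origin under it. Keep clear of it.
- creamer_0: Tub 72 mm across and 71 mm high, at the right behind; origin under it. Leave alone.

How it is judged:
On the way, in this order (a step that is already met when the one before it is completed fails the run):
1. the shaker and both capsules are in their bays, with the handle still down (x of capsule_a_mid in the frame of caddy between -0.075 and 0.075 m and y of capsule_a_mid in the frame of caddy between -0.14 and 0.14 m and z of capsule_a_mid in the frame of caddy between 0.01 and 0.04 m and x of capsule_b_mid in the frame of caddy between -0.075 and 0.075 m and y of capsule_b_mid in the frame of caddy between -0.14 and 0.14 m and z of capsule_b_mid in the frame of caddy between 0.01 and 0.04 m and x of capsule_in_mid in the frame of caddy between -0.075 and 0.075 m and y of capsule_in_mid in the frame of caddy between -0.14 and 0.14 m and z of capsule_in_mid in the frame of caddy between 0.01 and 0.04 m and x of shaker_mid in the frame of caddy between -0.075 and 0.075 m and y of shaker_mid in the frame of caddy between -0.14 and 0.14 m and angle between each of shaker_mid, dropper_bottle_mid's own z axis and vertical below 0.3 rad and z of shaker_mid in the frame of caddy between 0.03 and 0.075 m and x of dropper_bottle_mid in the frame of caddy between -0.075 and 0.075 m and y of dropper_bottle_mid in the frame of caddy between -0.14 and 0.14 m and z of dropper_bottle_mid in the frame of caddy between 0.03 and 0.075 m and ((y of each of capsule_a_mid, capsule_b_mid, capsule_in_mid in the frame of caddy above 0.006 m and y of each of shaker_mid, dropper_bottle_mid in the frame of caddy below -0.006 m) or (y of each of capsule_a_mid, capsule_b_mid, capsule_in_mid in the frame of caddy below -0.006 m and y of each of shaker_mid, dropper_bottle_mid in the frame of caddy above 0.006 m)) and value of joint each of handle_top, handle_mid below 0.008 m), for 0.2 s.
2. the release bar is squeezed in (value of joint release_bar above 0.003 m).
3. the handle is drawn out to its second stop (value of joint each of handle_top, handle_mid above 0.046 m), for 0.1 s.
At the end, for the whole second after the job is handed in: Both handle sections out at least 46 of 50 mm; the caddy hangs by its grip from the fingers alone, 30 to 110 mm up, within 0.2 rad of level, slower than 30 mm/s; capsules together in one bay, shaker and dropper bottle upright (0.3 rad) in the other (all of step 3 and x of capsule_a_mid in the frame of caddy between -0.075 and 0.075 m and y of capsule_a_mid in the frame of caddy between -0.14 and 0.14 m and z of capsule_a_mid in the frame of caddy between 0.01 and 0.04 m and x of capsule_b_mid in the frame of caddy between -0.075 and 0.075 m and y of capsule_b_mid in the frame of caddy between -0.14 and 0.14 m and z of capsule_b_mid in the frame of caddy between 0.01 and 0.04 m and x of capsule_in_mid in the frame of caddy between -0.075 and 0.075 m and y of capsule_in_mid in the frame of caddy between -0.14 and 0.14 m and z of capsule_in_mid in the frame of caddy between 0.01 and 0.04 m and x of shaker_mid in the frame of caddy between -0.075 and 0.075 m and y of shaker_mid in the frame of caddy between -0.14 and 0.14 m and angle between each of shaker_mid, dropper_bottle_mid's own z axis and vertical below 0.3 rad and z of shaker_mid in the frame of caddy between 0.03 and 0.075 m and x of dropper_bottle_mid in the frame of caddy between -0.075 and 0.075 m and y of dropper_bottle_mid in the frame of caddy between -0.14 and 0.14 m and z of dropper_bottle_mid in the frame of caddy between 0.03 and 0.075 m and ((y of each of capsule_a_mid, capsule_b_mid, capsule_in_mid in the frame of caddy above 0.006 m and y of each of shaker_mid, dropper_bottle_mid in the frame of caddy below -0.006 m) or (y of each of capsule_a_mid, capsule_b_mid, capsule_in_mid in the frame of caddy below -0.006 m and y of each of shaker_mid, dropper_bottle_mid in the frame of caddy above 0.006 m)) and height (world z) of caddy between 0.03 and 0.11 m and angle between caddy's own z axis and vertical below 0.2 rad and linear speed of caddy below 0.03 m/s and distance between grip and the grasp point below 0.06 m and contact force between the fingers and handle_top above 3 N and contact force between caddy and honey_jar below 0.3 N and contact force between caddy and creamer_0 below 0.3 N); the arm keeps its last pose, push and grip.
It fails at once if a thing that is not to be packed is shoved (over 25 mm) (distance of any of honey_jar_mid, creamer_0 from where it was at the start of the episode above 0.025 m).
It fails at once if the jar or the tub is tipped (angle between any of honey_jar_mid, creamer_0's own z axis and vertical above 0.4 rad).
It fails at once if the caddy is tipped over 0.4 rad (angle between caddy's own z axis and vertical above 0.4 rad).
It also fails if it takes over 72 s, if anything falls off the work surface, if the arm or the gripper's body presses on something with over 40 N, if the wrist force passes 120 N, or if a joint passes its speed limit or range.

## Robot

A 7-joint arm with a two-finger parallel gripper is mounted at the origin on a cart in front of the work surface, level with it; the furniture and walls round the work are solid. World frame = base frame: x ahead of the robot, y to its left, z up, the work surface at z = 0. Lengths are in m, angles in rad, forces in N, time in s.
With the tool pointing down it reaches from about 0.4 to 0.85 m from the base axis. Payload 10.4 kg.
Tool frame: the origin (TCP) lies at the very end of the fingers, on their centre line; the grasp point (between the pads) lies 19 mm behind it; z points along the fingers, y is the line along which they close (so a half turn about z gives the same grasp; the last joint's range is limited). The gripper opens to 87 mm and grips with 3 to 60 N. Pads are 19 mm wide; open, the fingers measure 117 mm over their backs; the gripper's body (75 mm by 190 mm) begins 51 mm behind the grasp point.
Start: joints at [1.281, 0.332, -0.065, 1.46, 0.022, 1.35, -0.088], TCP at [0.165, -0.603, 0.223] pointing down, gripper open.
Joint ranges: [-2.6, 2.6], [-0.5, 2.12], [-1.47, 1.34], [0.16, 2.42], [-1.27, 4.41], [0.06, 2.06], [-2.6, 2.6]. Speed limits (rad/s): [2.22, 2.22, 2.79, 2.79, 3.14, 3.14, 3.14].

## Interface

Orientations are given as a unit quaternion [x, y, z, w].
In Python, from bench import * gives the robot as it stands.
- The arm moves only by the tool step_arm, never from a script. Its arguments are lists of equal length, an entry for each row: "delta_pos": the shift along the world's x, y, z in units of 25 mm (1.0 is 25 mm), a list of three; "turn": the turn about the world's z in units of 0.12 rad (1.0 is 0.12 rad). In form: {"delta_pos": [[tx, ty, tz], ...], "turn": [turn, ...]}. A call has 1 to 12 rows; each row shifts and turns the commanded pose from where the row before left it; what a row does not reach is not made up. A row lasts 1/10 s, in which the tool goes at most 50 mm and 8.59 degrees, less where a joint would pass 70% of its speed; a pose out of reach is approached as far as the arm can. A call with a number of a shift or a turn outside -1 to 1 is refused whole. A call with a gripper value outside its range is refused whole. "grip" is the closure, from 0 (fully open) to 1 (shut), set as the call begins (left out, the last holds). The fingers move at their own pace and stop on an object; "newtons" is the grip in N (left out, the last holds). Time passes only in rows, so rows that do not move let the fingers close. It gives the time, the measured TCP pose, the force, the opening and the grip force at its end, in the units of the state.
- read_state(): the state, without advancing time (a new reading comes with each control period).
- camera(name): name is "scene" or "top"; returns a dict with "image" (384x512x3 uint8, red, green, blue), "z_map" (384x512 float32, m along the optical axis (not along the pixel's ray), 0 where there is no reading), "mtx" (3x3 intrinsics, pixels), "view" (4x4, takes a point from world to camera coordinates). Camera axes: x right, y up, looking along -z (the intrinsics and any distortion apply to the point x, -y, -z); pixel columns grow to the right and rows downward; lengths in m; the calibration is good to about 2 mm. A picture is of the moment at which its call begins.
- close_job(): hands the job in; it is judged then, once.
The state is a dict: "time": time; "joint_positions": joint angles; "joint_vel": joint speeds; "joint_torque": joint torques, N m; "ee_pos": TCP position; "eef_rot": TCP orientation; "ft_force": force on the tool from outside, world axes, zero at the start; "torque": the same for the moment, N m; "width": finger opening in m; "grip_force": force on a finger pad.
Only numpy, scipy, OpenCV 4.12 (cv2) and the standard library are available. Lean on these libraries where they do the work, as an engineer would, in place of code of your own. Each camera call takes 0.05 s, during which the arm holds its last target. There are 200 camera calls.

## Working session

There is one attempt and no reset: what is moved stays moved. The work goes in short steps, Python scripts to look and compute and a tool call to move; the robot and the scene stay as the last step left them, time stands still between calls to the robot, and variables do not carry over. Pictures are saved under pics/ and viewed, at most 10 in all, crops included, and the job is handed in when it is done.

Besides the shell and the picture viewer there is one more tool, called after "Call:" by a JSON object that holds its "fn" and its "kwargs", one argument or row to a line. step_arm: Moves the arm, as the interface text tells. Shifts and turns lie within -1 to 1; 1 stands for 25 mm of shift or 0.12 rad of turn. Its arguments: {"type":"object","properties":{"delta_pos":{"type":"array"},"turn":{"type":"array"},"grip":{"type":"number"},"newtons":{"type":"number"}},"required":["delta_pos","turn"]}

```bash
mkdir -p pics
cat > h.py <<'E'
from bench import *
import numpy as np, cv2
def snap(name):
    c=camera(name); return c
def world(c):
    z=c["z_map"]; K=c["mtx"]; h,w=z.shape
    u,v=np.meshgrid(np.arange(w),np.arange(h))
    x=(u-K[0,2])/K[0,0]*z; y=(v-K[1,2])/K[1,1]*z
    P=np.stack([x,-y,-z,np.ones_like(z)],-1)
    W=P@np.linalg.inv(c["view"]).T
    W[z==0]=np.nan
    return W[...,:3]
def save(c,n): cv2.imwrite(f"pics/{n}.png",c["image"][...,::-1])
E
python3 - <<'E'
from h import *
for n in("top","scene"):
    c=snap(n); save(c,n+"0"); np.savez(n+"0.npz",**{k:c[k] for k in("image","z_map","mtx","view")})
    print(n,np.linalg.inv(c["view"])[:3,3])
s=read_state(); print(s["ee_pos"],s["eef_rot"],s["time"],s["width"])
E
```

```text
top [ 0.30211269 -0.00639995  1.45554518]
scene [-0.07860437  0.82851649  0.74780349]
[ 0.16468598 -0.60253319  0.22184003] [ 9.91110862e-01  1.33036998e-01 -1.24597425e-04 -6.33539683e-04] 0.1 0.08755092519032748
```

View pics/top0.png

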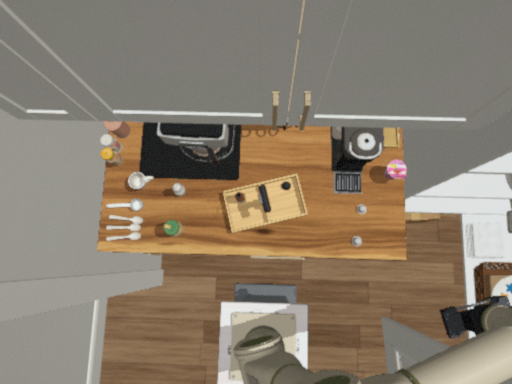

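View pics/scene0.png

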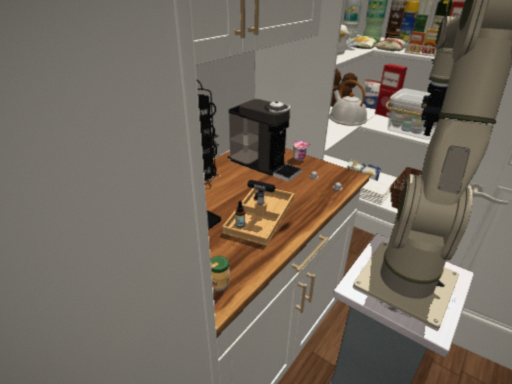

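The top view shows the caddy at about (264,203), the capsules at (361,209) and (357,241), the green-lidded jar at (172,228), the shaker probably at (179,189), and the tub at (397,170). The scene view shows the dropper bottle at (240,215). I'll enlarge and measure.

Run:
```python
import numpy as np, cv2, h
d=dict(np.load("top0.npz")); W=h.world(d); im=d["image"]
a=cv2.resize(im[160:260,100:240],None,fx=5.6,fy=5.6,interpolation=cv2.INTER_CUBIC)
cv2.imwrite("pics/c1.png",cv2.resize(im[155:255,210:410],None,fx=4,fy=4,interpolation=cv2.INTER_CUBIC)[...,::-1])
print(d["mtx"],W[203,200],W[203,330])
hgt=W[...,2]
roi=np.zeros(hgt.shape,bool); roi[150:256,108:405]=1
for zlo,zhi in((.012,.13),(.025,.4),(.05,.4),(.1,.4)):
    m=((hgt>zlo)&(hgt<zhi)&roi).astype(np.uint8)
    n,l,s,c=cv2.connectedComponentsWithStats(m)
    print(zlo)
    for i in range(1,n):
        if s[i,4]>6: 
            p=W[l==i]; print(s[i],c[i].round(1),"mean",p.mean(0).round(3),"min",p.min(0).round(3),"max",p.max(0).round(3))
```

```text
[[384.58867294   0.         262.85867719]
 [  0.         384.58867294 194.0450559 ]
 [  0.           0.           1.        ]] [ 0.51260029  0.25727167 -0.00386297] [ 5.25239461e-01 -2.40525165e-01  1.91424026e-04]
0.012
[108 150  14  16 177] [113.8 157.5] mean [0.666 0.578 0.065] min [0.646 0.568 0.012] max [0.709 0.599 0.113]
[182 150  29  13 254] [197.5 155.1] mean [0.685 0.266 0.057] min [0.67  0.222 0.014] max [0.711 0.333 0.126]
[213 150  19  11 137] [221.4 153.7] mean [0.697 0.178 0.042] min [0.677 0.144 0.012] max [0.719 0.204 0.101]
[331 150  35  44 837] [345.6 175.1] mean [ 0.626 -0.293  0.04 ] min [ 0.562 -0.361  0.012] max [ 0.731 -0.239  0.13 ]
[237 161   3   9  11] [237.9 164.7] mean [0.663 0.116 0.014] min [0.646 0.112 0.012] max [0.678 0.119 0.017]
[384 160  21  20 331] [395.  170.1] mean [ 0.645 -0.47   0.064] min [ 0.611 -0.504  0.012] max [ 0.682 -0.438  0.076]
[213 162   6   4  11] [215.6 163.8] mean [0.638 0.187 0.12 ] min [0.633 0.179 0.107] max [0.645 0.197 0.13 ]
[128 170  25  20 211] [138.  179.9] mean [0.589 0.491 0.034] min [0.554 0.438 0.012] max [0.633 0.
[... 3229 characters left out ...]
0.05 ] max [0.548 0.118 0.109]
[164 220  17  16 219] [171.8 227.7] mean [0.408 0.338 0.081] min [0.382 0.313 0.053] max [0.436 0.366 0.092]
0.1
[108 150   5  10  37] [109.5 153.9] mean [0.668 0.578 0.106] min [0.65  0.57  0.101] max [0.685 0.584 0.113]
[193 150  26  16 147] [209.1 155.6] mean [0.662 0.209 0.139] min [0.633 0.179 0.101] max [0.694 0.275 0.166]
[335 150  48  16 590] [356.4 156.3] mean [ 0.647 -0.289  0.231] min [ 0.625 -0.361  0.1  ] max [ 0.701 -0.238  0.294]
[258 185  13  28 226] [263.7 198.8] mean [0.513 0.011 0.135] min [ 0.468 -0.012  0.123] max [0.563 0.032 0.145]
[237 193   3   4   9] [237.9 194.3] mean [0.532 0.104 0.105] min [0.526 0.1   0.101] max [0.537 0.107 0.109]
```

View pics/c1.png

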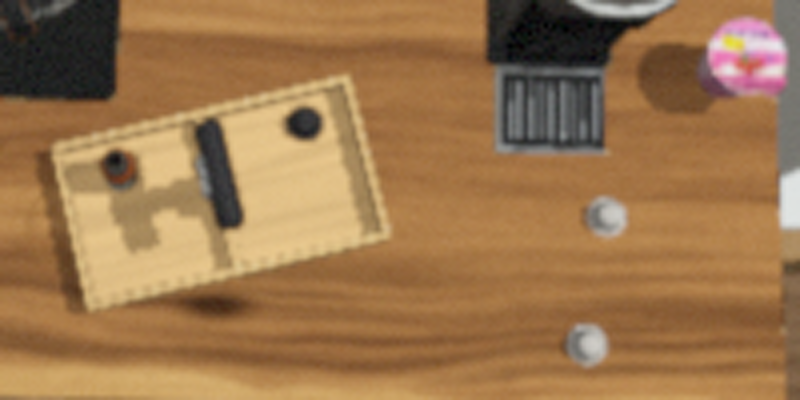

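The crop shows the grip running from (208,125) to (230,225), with the grey release bar on its left (+y) side. The bottle's bay is therefore +y and the capsule's bay is -y. The loose capsules are at (606,215) and (587,345).

Run:
```python
import numpy as np, cv2, h
d=dict(np.load("top0.npz")); W=h.world(d); im=d["image"].astype(int)
X,Y,Z=W[...,0],W[...,1],W[...,2]
def cen(box,zlo,zhi=1):
    m=(X>box[0])&(X<box[1])&(Y>box[2])&(Y<box[3])&(Z>zlo)&(Z<zhi); p=W[m]
    mm=(p[:,:2].min(0)+p[:,:2].max(0))/2
    return p.mean(0).round(4),mm.round(4),len(p)
print("capA",cen((.47,.53,-.4,-.32),.017)); print("capB",cen((.35,.42,-.37,-.3),.017))
print("shaker",cen((.51,.6,.29,.37),.07)); print("bottle",cen((.49,.57,.07,.14),.085))
print("capin",cen((.56,.61,-.09,-.04),.02)); print("jar",cen((.37,.45,.3,.38),.08))
g=(Z>.128)&(X>.4)&(X<.6)&(abs(Y)<.1)
r=cv2.minAreaRect((W[g][:,:2]*1000).astype(np.float32)); print("grip",r,W[g].mean(0))
R,G,B=im[...,0],im[...,1],im[...,2]
m=((R>150)&(G>110)&(X>.35)&(X<.68)&(Y>-.2)&(Y<.22)).astype(np.uint8)
m=cv2.morphologyEx(m,cv2.MORPH_CLOSE,np.ones((5,5)))
n,l,s,c=cv2.connectedComponentsWithStats(m); k=1+s[1:,4].argmax()
ct=max(cv2.findContours((l==k).astype(np.uint8),cv2.RETR_EXTERNAL,cv2.CHAIN_APPROX_NONE)[0],key=len)
bp=cv2.boxPoints(cv2.minAreaRect(ct)); 
K=d["mtx"];Vi=np.linalg.inv(d["view"]);o=Vi[:3,3]
q=[]
for u,v in bp:
    r=Vi[:3,:3]@np.array([(u-K[0,2])/K[0,0],-(v-K[1,2])/K[1,1],-1]); q.append((o+r*(.032-o[2])/r[2])[:2])
q=np.array(q); print("pix",bp.tolist()); print(q.round(3),q.mean(0).round(4),[np.linalg.norm(q[i]-q[i-1]).round(3) for i in range(4)])
for i in range(4):
    e=q[i]-q[i-1]; print(np.degrees(np.arctan2(e[1],e[0])).round(1))
```

```text
capA (array([ 0.5035, -0.3553,  0.0206]), array([ 0.5045, -0.3553]), 27)
capB (array([ 0.3813, -0.3366,  0.0208]), array([ 0.3809, -0.3368]), 31)
shaker (array([0.5541, 0.3305, 0.0839]), array([0.5555, 0.332 ]), 73)
bottle (array([0.5297, 0.1038, 0.0985]), array([0.5294, 0.105 ]), 16)
capin (array([ 0.6021, -0.0742,  0.5225]), array([ 0.5922, -0.0628]), 186)
jar (array([0.4089, 0.341 , 0.0849]), array([0.4088, 0.3407]), 170)
grip ((514.901123046875, 13.118488311767578), (98.83889770507812, 31.04217529296875), 16.19593048095703) [0.5138804  0.01116412 0.13579307]
pix [[208.0, 170.0], [319.0, 170.0], [319.0, 248.0], [208.0, 248.0]]
[[ 0.635  0.227]
 [ 0.646 -0.194]
 [ 0.353 -0.195]
 [ 0.341  0.212]] [0.4937 0.0126] [np.float64(0.294), np.float64(0.422), np.float64(0.293), np.float64(0.407)]
3.0
-88.5
-179.8
91.6
```

Call:
{"fn": "step_arm", "kwargs": {
  "delta_pos": [
    [1, 0.4, 0],
    [1, 0.4, 0],
    [1, 0.6, 0],
    [1, 1, 0],
    [1, 1, 0],
    [1, 1, 0],
    [1, 1, 0],
    [1, 1, 0],
    [0, 1, 0],
    [0, 1, 0],
    [0, 1, 0]
  ],
  "turn": [0, 0, 0, 0, 0, 0, 0, 0, 0, 0, 0],
  "grip": 0,
  "newtons": 15
}}

```text
time: 1.2
ee_pos: [0.3647, -0.3666, 0.2221]
eef_rot: [0.991, 0.133, -0.0, -0.0]
ft_force: [0.1, 0.4, 0.1]
width: 0.087
grip_force: 0.0
```

Run:
```python
import numpy as np, cv2, h
print(np.round(h.read_state()["joint_positions"],3))
d=dict(np.load("top0.npz")); K=d["mtx"];Vi=np.linalg.inv(d["view"]);o=Vi[:3,3]
def ray(u,v,z):
    r=Vi[:3,:3]@np.array([(u-K[0,2])/K[0,0],-(v-K[1,2])/K[1,1],-1]); return (o+r*(z-o[2])/r[2])[:2]
q=np.array([ray(210-.375+a/4,155-.375+b/4,.032) for a,b in((350,77),(390,238),(88,309),(54,148))])
print(q.round(3),q.mean(0).round(4),[np.linalg.norm(q[i]-q[i-1]).round(3) for i in range(4)])
for i in range(4):
    e=q[i]-q[i-1]; print(np.degrees(np.arctan2(e[1],e[0])).round(1))
print("capin",ray(210-.375+303/4,155-.375+123/4,.02))
for a,b in((208,122),(232,225)): print("gripend",ray(210-.375+a/4,155-.375+b/4,.135))
```

```text
[ 0.939  0.11  -0.257  1.732  0.029  1.304 -0.627]
[[ 0.629 -0.111]
 [ 0.476 -0.15 ]
 [ 0.403  0.128]
 [ 0.553  0.166]] [0.5152 0.008 ] [np.float64(0.287), np.float64(0.157), np.float64(0.288), np.float64(0.155)]
-74.8
-165.6
104.8
14.3
capin [ 0.58543357 -0.06821228]
gripend [0.56146249 0.01977833]
gripend [ 0.47130869 -0.00357683]
```

Call:
{"fn": "step_arm", "kwargs": {
  "delta_pos": [
    [0.93, 0.08, -1],
    [0.93, 0.08, -1],
    [0.93, 0.08, -1],
    [0.93, 0.08, -1],
    [0.93, 0.08, -1],
    [0.93, 0.08, -0.6],
    [0, 0, 0]
  ],
  "turn": [0, 0, 0, 0, 0, 0, 0],
  "grip": 0
}}

```text
time: 1.9
ee_pos: [0.5056, -0.3532, 0.0794]
eef_rot: [0.991, 0.135, -0.001, -0.002]
ft_force: [-0.1, 1.3, -0.2]
width: 0.0871
grip_force: 0.0
```

Call:
{"fn": "step_arm", "kwargs": {
  "delta_pos": [
    [0, 0, -1],
    [0, 0, -1],
    [0, 0, -0.9],
    [0, 0, -0.1],
    [0, 0, 0]
  ],
  "turn": [0, 0, 0, 0, 0]
}}

```text
time: 2.4
ee_pos: [0.5038, -0.3561, 0.0078]
eef_rot: [0.991, 0.133, -0.0, -0.0]
ft_force: [0.7, -0.7, -0.5]
width: 0.0868
grip_force: 0.0
```

Call:
{"fn": "step_arm", "kwargs": {
  "delta_pos": [
    [0, 0, 0],
    [0, 0, 0],
    [0, 0, 0],
    [0, 0, 0],
    [0, 0, 0],
    [0, 0, 0]
  ],
  "turn": [0, 0, 0, 0, 0, 0],
  "grip": 1,
  "newtons": 8
}}

```text
time: 3.0
ee_pos: [0.5043, -0.3559, 0.0076]
eef_rot: [0.991, 0.133, 0.0, 0.0]
ft_force: [-0.4, 0.7, -0.4]
width: 0.047
grip_force: 0.0
```

Call:
{"fn": "step_arm", "kwargs": {
  "delta_pos": [
    [0, 0, -0.1],
    [0, 0, 0],
    [0, 0, 0],
    [0, 0, 0],
    [0, 0, 0]
  ],
  "turn": [0, 0, 0, 0, 0]
}}

```text
time: 3.5
ee_pos: [0.5043, -0.3559, 0.0051]
eef_rot: [0.991, 0.133, -0.0, 0.0]
ft_force: [1.2, 0.2, -0.6]
width: 0.0321
grip_force: 7.5
```

Call:
{"fn": "step_arm", "kwargs": {
  "delta_pos": [
    [0, 0, 0.5],
    [0, 0, 1],
    [0, 0, 1],
    [0, 0, 1],
    [0, 0, 0.5],
    [0, 0, 0]
  ],
  "turn": [0, 0, 0, 0, 0, 0]
}}

```text
time: 4.1
ee_pos: [0.5054, -0.3566, 0.1075]
eef_rot: [0.991, 0.133, 0.001, 0.001]
ft_force: [0.1, -0.6, -0.2]
width: 0.0324
grip_force: 7.5
```

Call:
{"fn": "step_arm", "kwargs": {
  "delta_pos": [
    [0.02, 0.91, 0],
    [0.02, 0.91, 0],
    [0.02, 0.91, 0],
    [0.02, 0.91, 0],
    [0.02, 0.91, 0],
    [0.02, 0.91, 0],
    [0.02, 0.91, 0],
    [0.02, 0.91, 0],
    [0.02, 0.91, 0],
    [0.02, 0.91, 0],
    [0.02, 0.91, 0],
    [0.02, 0.91, 0]
  ],
  "turn": [1, 1, 1, 1, 1, 1, 1, 1, 1, 1, 1, 1]
}}

```text
time: 5.3
ee_pos: [0.5095, -0.0819, 0.1039]
eef_rot: [0.656, 0.755, -0.0, -0.001]
ft_force: [0.6, 0.2, 0.2]
width: 0.0323
grip_force: 7.5
```

Call:
{"fn": "step_arm", "kwargs": {
  "delta_pos": [
    [0.02, 0.91, 0],
    [0, 0, 0],
    [0, 0, 0]
  ],
  "turn": [1, 0, 0]
}}

```text
time: 5.6
ee_pos: [0.5103, -0.06, 0.1042]
eef_rot: [0.611, 0.791, -0.0, -0.001]
ft_force: [-0.0, -0.3, -0.4]
width: 0.0329
grip_force: 7.5
```

Run:
```python
from h import *
s=read_state(); print(s["ee_pos"],s["eef_rot"],np.round(s["joint_positions"],2))
c=snap("scene"); cv2.imwrite("pics/s1.png",cv2.resize(c["image"][150:270,200:360],None,fx=5,fy=5,interpolation=cv2.INTER_CUBIC)[...,::-1])
```

```text
[ 0.51025785 -0.0600259   0.1042024 ] [ 6.11270088e-01  7.91421806e-01 -2.29712227e-04 -5.93237264e-04] [ 0.65  0.27 -0.7   1.86  0.19  1.08  0.13]
```

View pics/s1.png

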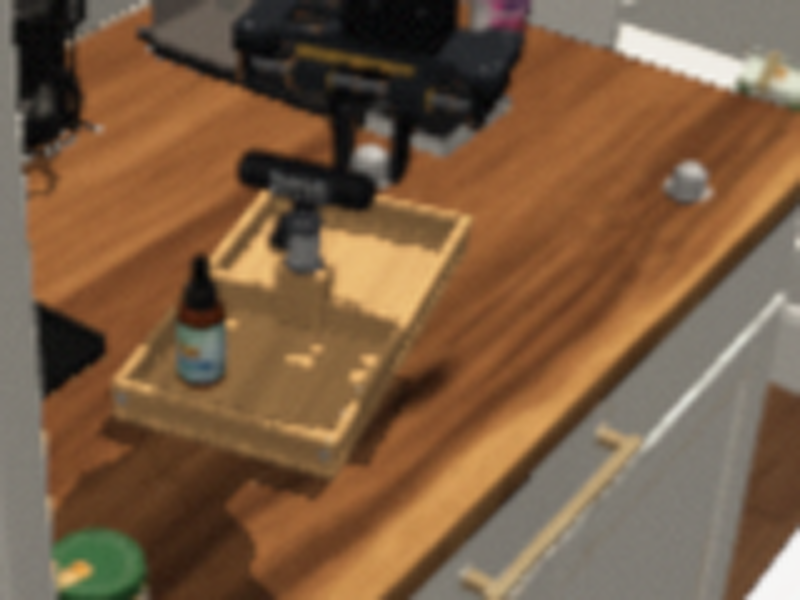

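The capsule is held in the fingers at about (370,165), over its bay and clear of the handle grip. The other capsule still stands at (688,183). I'll lower this one.

Call:
{"fn": "step_arm", "kwargs": {
  "delta_pos": [
    [0, 0, -0.9],
    [0, 0, -0.9],
    [0, 0, -0.9],
    [0, 0, -0.6],
    [0, 0, -0.25],
    [0, 0, 0]
  ],
  "turn": [0, 0, 0, 0, 0, 0]
}}

```text
time: 6.25
ee_pos: [0.5104, -0.0604, 0.0158]
eef_rot: [0.611, 0.791, -0.0, -0.001]
ft_force: [0.7, -0.0, 0.5]
width: 0.0323
grip_force: 7.5
```

Call:
{"fn": "step_arm", "kwargs": {
  "delta_pos": [
    [0, 0, 0],
    [0, 0, 0],
    [0, 0, 0],
    [0, 0, 0]
  ],
  "turn": [0, 0, 0, 0],
  "grip": 0.43
}}

```text
time: 6.65
ee_pos: [0.5111, -0.0603, 0.0168]
eef_rot: [0.611, 0.792, 0.0, 0.0]
ft_force: [-0.7, -0.2, 0.3]
width: 0.0483
grip_force: 0.0
```

Call:
{"fn": "step_arm", "kwargs": {
  "delta_pos": [
    [0, 0, 1],
    [0, 0, 1],
    [0, 0, 1],
    [0, 0, 1],
    [0, -0.5, 0],
    [0, -1, 0],
    [-0.5, -1, 0],
    [-1, -1, 0],
    [-1, -1, 0],
    [-1, -1, 0],
    [-1, -1, 0],
    [0, -1, 0]
  ],
  "turn": [0, 0, 0, 0, 0, 0, 0, 0, 0, 0, 0, 0]
}}

```text
time: 7.85
ee_pos: [0.3949, -0.2495, 0.1159]
eef_rot: [0.612, 0.791, -0.001, -0.001]
ft_force: [0.5, -0.1, -0.6]
width: 0.0495
grip_force: 0.0
```

Call:
{"fn": "step_arm", "kwargs": {
  "delta_pos": [
    [-0.14, -0.88, 0],
    [-0.14, -0.88, -0.5],
    [-0.14, -0.88, -0.5],
    [-0.14, -0.88, 0],
    [0, 0, 0],
    [0, 0, -0.9],
    [0, 0, -0.9],
    [0, 0, -0.9],
    [0, 0, -0.5],
    [0, 0, -0.15],
    [0, 0, 0]
  ],
  "turn": [0, 0, 0, 0, 0, 0, 0, 0, 0, 0, 0],
  "grip": 0.1
}}

```text
time: 8.95
ee_pos: [0.3844, -0.3354, 0.0076]
eef_rot: [0.611, 0.792, 0.0, -0.0]
ft_force: [0.7, -0.5, 0.1]
width: 0.0782
grip_force: 0.0
```

Call:
{"fn": "step_arm", "kwargs": {
  "delta_pos": [
    [0, 0, 0],
    [0, 0, 0],
    [0, 0, 0],
    [0, 0, 0],
    [0, 0, 0],
    [0, 0, 0],
    [0, 0, 0],
    [0, 0, 0],
    [0, 0, 0],
    [0, 0, 0]
  ],
  "turn": [0, 0, 0, 0, 0, 0, 0, 0, 0, 0],
  "grip": 1,
  "newtons": 8
}}

```text
time: 9.95
ee_pos: [0.3843, -0.3356, 0.0076]
eef_rot: [0.611, 0.792, 0.0, -0.0]
ft_force: [-0.1, -0.4, 0.5]
width: 0.0294
grip_force: 7.3
```

Call:
{"fn": "step_arm", "kwargs": {
  "delta_pos": [
    [0, 0, 0.5],
    [0, 0, 1],
    [0, 0, 1],
    [0, 0, 1],
    [0, 0, 0.5],
    [0, 0, 0]
  ],
  "turn": [0, 0, 0, 0, 0, 0]
}}

```text
time: 10.55
ee_pos: [0.3852, -0.3364, 0.1096]
eef_rot: [0.611, 0.792, -0.0, 0.002]
ft_force: [0.7, 0.7, -1.0]
width: 0.0293
grip_force: 7.3
```

Call:
{"fn": "step_arm", "kwargs": {
  "delta_pos": [
    [0.56, 0.92, 0],
    [0.56, 0.92, 0],
    [0.56, 0.92, 0],
    [0.56, 0.92, 0],
    [0.56, 0.92, 0],
    [0.56, 0.92, 0],
    [0.56, 0.92, 0],
    [0.56, 0.92, 0],
    [0.56, 0.92, 0],
    [0.56, 0.92, 0],
    [0, 0, 0],
    [0, 0, 0]
  ],
  "turn": [0, 0, 0, 0, 0, 0, 0, 0, 0, 0, 0, 0]
}}

```text
time: 11.75
ee_pos: [0.5237, -0.1052, 0.1064]
eef_rot: [0.611, 0.792, -0.0, -0.001]
ft_force: [-0.2, -0.5, -1.4]
width: 0.0298
grip_force: 7.3
```

Call:
{"fn": "step_arm", "kwargs": {
  "delta_pos": [
    [0, 0, -0.9],
    [0, 0, -0.9],
    [0, 0, -0.9],
    [0, 0, -0.6],
    [0, 0, -0.25],
    [0, 0, 0]
  ],
  "turn": [0, 0, 0, 0, 0, 0]
}}

```text
time: 12.35
ee_pos: [0.5237, -0.106, 0.0182]
eef_rot: [0.611, 0.791, -0.0, -0.001]
ft_force: [-0.2, 0.6, 0.2]
width: 0.0299
grip_force: 7.3
```

Call:
{"fn": "step_arm", "kwargs": {
  "delta_pos": [
    [0, 0, -0.08],
    [0, 0, 0],
    [0, 0, 0],
    [0, 0, 0],
    [0, 0, 0]
  ],
  "turn": [0, 0, 0, 0, 0],
  "grip": 0.43
}}

```text
time: 12.85
ee_pos: [0.5244, -0.1057, 0.0171]
eef_rot: [0.611, 0.792, 0.0, 0.0]
ft_force: [-0.6, 0.6, 0.7]
width: 0.0491
grip_force: 0.0
```

Call:
{"fn": "step_arm", "kwargs": {
  "delta_pos": [
    [0, 0, 1],
    [0, 0, 1],
    [0, 0, 1],
    [0, 0, 1],
    [0, 0, 1],
    [0, 0, 1],
    [0, 0, 1],
    [0, 0, 0.8],
    [0, 0.5, 0],
    [0, 1, 0],
    [0, 1, 0],
    [0, 1, 0]
  ],
  "turn": [0, 0, 0, 0, 0, 0, 0, 0, 0, 0, 0, 0]
}}

```text
time: 14.05
ee_pos: [0.5238, -0.0166, 0.2111]
eef_rot: [0.611, 0.792, -0.0, -0.0]
ft_force: [0.6, 0.0, -0.7]
width: 0.0496
grip_force: 0.0
```

Call:
{"fn": "step_arm", "kwargs": {
  "delta_pos": [
    [0.1, 1, 0],
    [0.1, 1, 0],
    [0.1, 1, 0],
    [0.1, 1, 0],
    [0.1, 1, 0],
    [0.1, 1, 0],
    [0.1, 1, 0],
    [0.1, 1, 0],
    [0.1, 1, 0],
    [0.1, 1, 0],
    [0.1, 1, 0],
    [0.1, 1, 0]
  ],
  "turn": [1, 1, 1, 1, 1, 1, 1, 0.27, 0, 0, 0, 0],
  "grip": 0
}}

```text
time: 15.25
ee_pos: [0.5536, 0.2834, 0.2109]
eef_rot: [0.219, 0.976, -0.0, -0.0]
ft_force: [0.2, 0.2, 0.2]
width: 0.087
grip_force: 0.0
```

Run:
```python
from h import *
s=read_state(); print(s["time"],s["ee_pos"],s["eef_rot"],np.round(s["joint_positions"],2))
c=snap("top"); W=world(c)
cv2.imwrite("pics/t2.png",cv2.resize(c["image"][155:255,130:330],None,fx=4,fy=4,interpolation=cv2.INTER_CUBIC)[...,::-1])
```

```text
15.25 [0.55359631 0.28338781 0.21094657] [ 2.19067736e-01  9.75709535e-01 -1.61326874e-04 -4.51919349e-04] [ 0.13  0.48 -0.92  1.45  0.38  1.4   0.33]
```

View pics/t2.png

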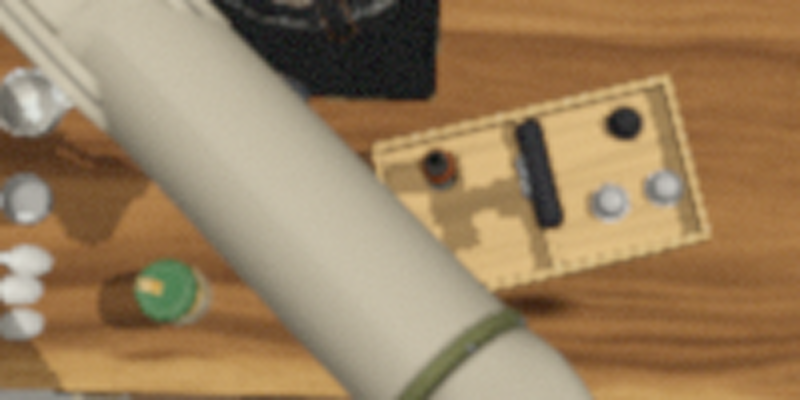

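Both capsules lie in the -y bay at (610,200) and (664,186), and the caddy hasn't moved. Next is the shaker.

Call:
{"fn": "step_arm", "kwargs": {
  "delta_pos": [
    [0, 0.95, 0],
    [0, 0.95, -0.5],
    [0, 0, -1],
    [0, 0, -1],
    [0, 0, -1],
    [0, 0, -1],
    [0, 0, -1],
    [0, 0, -1],
    [0, 0, -0.4],
    [0, 0, 0]
  ],
  "turn": [0, 0, 0, 0, 0, 0, 0, 0, 0, 0]
}}

```text
time: 16.3
ee_pos: [0.5531, 0.3291, 0.0377]
eef_rot: [0.219, 0.976, -0.001, -0.001]
ft_force: [0.3, 0.7, 1.5]
width: 0.0871
grip_force: 0.0
```

Call:
{"fn": "step_arm", "kwargs": {
  "delta_pos": [
    [0, 0, 0],
    [0, 0, 0],
    [0, 0, 0],
    [0, 0, 0],
    [0, 0, 0],
    [0, 0, 0],
    [0, 0, 0],
    [0, 0, 0],
    [0, 0, 0],
    [0, 0, 0]
  ],
  "turn": [0, 0, 0, 0, 0, 0, 0, 0, 0, 0],
  "grip": 1,
  "newtons": 15
}}

```text
time: 17.3
ee_pos: [0.5545, 0.3297, 0.0396]
eef_rot: [0.219, 0.976, 0.0, 0.0]
ft_force: [0.8, 1.3, 3.1]
width: 0.0387
grip_force: 14.7
```

Call:
{"fn": "step_arm", "kwargs": {
  "delta_pos": [
    [0, 0, 0.4],
    [0, 0, 1],
    [0, 0, 1],
    [0, 0, 1],
    [0, 0, 1],
    [0, 0, 1],
    [0, 0, 0]
  ],
  "turn": [0, 0, 0, 0, 0, 0, 0]
}}

```text
time: 18.0
ee_pos: [0.5551, 0.3301, 0.1781]
eef_rot: [0.219, 0.976, 0.001, 0.002]
ft_force: [-0.6, 0.5, -1.7]
width: 0.0393
grip_force: 14.3
```

Call:
{"fn": "step_arm", "kwargs": {
  "delta_pos": [
    [-0.42, -0.6, 0],
    [-0.42, -0.98, 0],
    [-0.42, -0.98, 0],
    [-0.42, -0.98, 0],
    [-0.42, -0.98, 0],
    [-0.42, -0.98, 0],
    [-0.42, -0.98, 0],
    [-0.42, -0.98, 0],
    [-0.42, -0.98, 0],
    [-0.42, -0.98, 0],
    [0, -0.4, 0],
    [0, 0, 0]
  ],
  "turn": [0, 0, 0, 0, 0, 0, 0, 0, 0, 0, 0, 0]
}}

```text
time: 19.2
ee_pos: [0.4491, 0.082, 0.174]
eef_rot: [0.221, 0.975, -0.001, -0.0]
ft_force: [-0.0, 0.5, -1.5]
width: 0.0393
grip_force: 14.4
```

Run:
```python
from h import *
s=read_state(); print(s["time"],s["ee_pos"],s["eef_rot"],np.round(s["joint_positions"],2))
c=snap("scene"); cv2.imwrite("pics/s3.png",cv2.resize(c["image"][130:270,200:360],None,fx=4,fy=4,interpolation=cv2.INTER_CUBIC)[...,::-1])
```

```text
19.2 [0.44907726 0.08204167 0.17402193] [ 2.20885980e-01  9.75299374e-01 -7.08722982e-04 -1.15713050e-04] [ 0.67  0.06 -0.96  1.91  0.06  1.2   0.81]
```

View pics/s3.png

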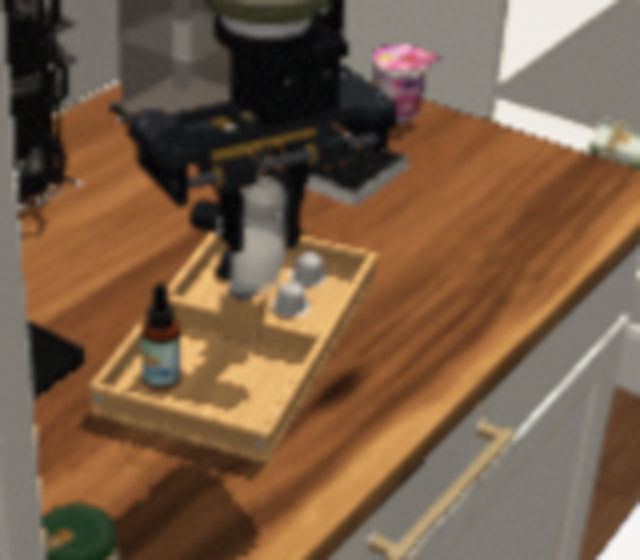

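The shaker hangs upright in the fingers at about (262,240), with the bottle standing at (160,345). I'll lower it.

Call:
{"fn": "step_arm", "kwargs": {
  "delta_pos": [
    [0.08, 0.08, -0.9],
    [0, 0, -0.9],
    [0, 0, -0.9],
    [0, 0, -0.9],
    [0, 0, -0.9],
    [0, 0, -0.35],
    [0, 0, -0.1],
    [0, 0, 0]
  ],
  "turn": [0, 0, 0, 0, 0, 0, 0, 0]
}}

```text
time: 20.05
ee_pos: [0.4516, 0.0867, 0.051]
eef_rot: [0.219, 0.976, 0.0, -0.0]
ft_force: [0.2, -0.3, -1.0]
width: 0.0388
grip_force: 14.4
```

Call:
{"fn": "step_arm", "kwargs": {
  "delta_pos": [
    [0, 0, -0.08],
    [0, 0, -0.06],
    [0, 0, 0]
  ],
  "turn": [0, 0, 0]
}}

```text
time: 20.35
ee_pos: [0.4516, 0.0857, 0.0474]
eef_rot: [0.22, 0.976, -0.0, 0.0]
ft_force: [0.3, 1.1, -1.6]
width: 0.039
grip_force: 14.4
```

Call:
{"fn": "step_arm", "kwargs": {
  "delta_pos": [
    [0, 0, 0],
    [0, 0, 0],
    [0, 0, 0],
    [0, 0, 0],
    [0, 0, 0]
  ],
  "turn": [0, 0, 0, 0, 0],
  "grip": 0.3
}}

```text
time: 20.85
ee_pos: [0.4513, 0.0858, 0.0471]
eef_rot: [0.219, 0.976, 0.0, 0.0]
ft_force: [-0.4, -0.8, 0.1]
width: 0.0598
grip_force: 0.0
```

Call:
{"fn": "step_arm", "kwargs": {
  "delta_pos": [
    [0, 0, 0.4],
    [0, 0, 0.8],
    [0, 0, 1],
    [0, 0, 1],
    [0, 0, 1],
    [0, 0, 1],
    [0, 0, 1],
    [0, 0, 0.2],
    [-0.5, 0.5, 0],
    [-1, 1, 0],
    [-1, 1, 0],
    [0, 0, 0]
  ],
  "turn": [0, 0, 0, 0, 0, 0, 0, 0, 0, 0, 0, 0]
}}

```text
time: 22.05
ee_pos: [0.3863, 0.1514, 0.207]
eef_rot: [0.217, 0.976, -0.001, 0.0]
ft_force: [0.2, -0.3, 0.2]
width: 0.061
grip_force: 0.0
```

Run:
```python
from h import *
s=read_state(); print(s["time"],s["ee_pos"],s["eef_rot"],np.round(s["joint_positions"],2))
c=snap("scene"); a=cv2.resize(c["image"][130:270,200:360],None,fx=3,fy=3,interpolation=cv2.INTER_CUBIC)
c=snap("top"); np.savez("top4.npz",**{k:c[k] for k in("image","z_map","mtx","view")})
b=cv2.resize(c["image"][160:255,210:320],None,fx=4,fy=4,interpolation=cv2.INTER_CUBIC)
cv2.imwrite("pics/m4.png",np.vstack([b[:, :440],])[...,::-1]); 
H=max(a.shape[0],b.shape[0]); p=lambda i:cv2.copyMakeBorder(i,0,H-i.shape[0],0,0,cv2.BORDER_CONSTANT)
m=np.hstack([p(a),p(b)]); cv2.imwrite("pics/m4.png",cv2.resize(m,(800,int(m.shape[0]*800/m.shape[1])))[...,::-1]); print(m.shape)
```

```text
22.05 [0.38627017 0.15143972 0.20698322] [ 2.16806413e-01  9.76214241e-01 -7.92825680e-04  3.26236395e-04] [ 0.65 -0.14 -1.03  1.95 -0.13  1.27  0.8 ]
(420, 920, 3)
```

View pics/m4.png

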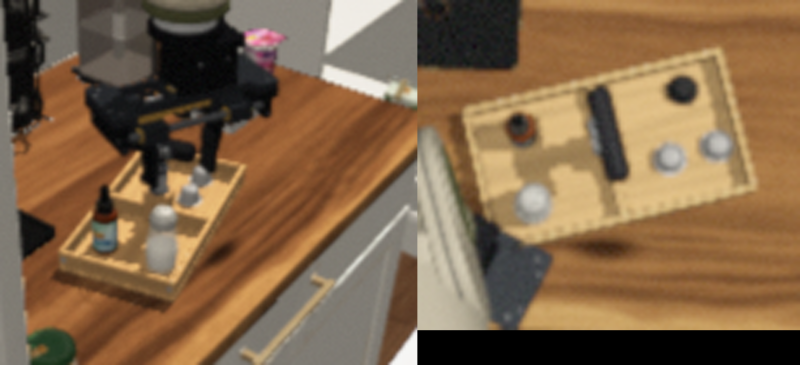

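The shaker stands upright in the bottle's bay, (160,240) in the left half and (532,203) in the right. All three capsules are in the other bay, and the handle is down. Now the grip.

Call:
{"fn": "step_arm", "kwargs": {
  "delta_pos": [
    [0.86, -0.95, 0],
    [0.86, -0.95, 0],
    [0.86, -0.95, 0],
    [0.86, -0.95, 0],
    [0.86, -0.95, 0],
    [0.86, -0.95, 0],
    [0, 0, 0],
    [0, 0, 0]
  ],
  "turn": [0.96, 0.96, 0.96, 0.96, 0.96, 0.96, 0, 0],
  "grip": 0.2
}}

```text
time: 22.95
ee_pos: [0.5179, 0.0048, 0.2061]
eef_rot: [-0.123, 0.992, 0.001, -0.001]
ft_force: [-0.1, 0.9, -0.1]
width: 0.0694
grip_force: 0.0
```

Call:
{"fn": "step_arm", "kwargs": {
  "delta_pos": [
    [-0.1, 0.16, -0.5],
    [0, 0, -1],
    [0, 0, -1],
    [0, 0, -1],
    [0, 0, -0.4],
    [0, 0, 0],
    [0, 0, 0]
  ],
  "turn": [0.06, 0, 0, 0, 0, 0, 0]
}}

```text
time: 23.65
ee_pos: [0.5155, 0.0103, 0.1103]
eef_rot: [-0.128, 0.992, -0.0, 0.0]
ft_force: [-1.1, 0.7, 0.6]
width: 0.0697
grip_force: 0.0
```

Call:
{"fn": "step_arm", "kwargs": {
  "delta_pos": [
    [0, 0, 0],
    [0, 0, 0],
    [0, 0, 0],
    [0, 0, 0],
    [0, 0, 0],
    [0, 0, 0],
    [0, 0, 0],
    [0, 0, 0],
    [0, 0, 0],
    [0, 0, 0]
  ],
  "turn": [0, 0, 0, 0, 0, 0, 0, 0, 0, 0],
  "grip": 1,
  "newtons": 45
}}

```text
time: 24.65
ee_pos: [0.5155, 0.0094, 0.1097]
eef_rot: [-0.127, 0.992, -0.0, 0.0]
ft_force: [0.4, -4.0, 1.7]
width: 0.0254
grip_force: 45.0
```

Call:
{"fn": "step_arm", "kwargs": {
  "delta_pos": [
    [0, 0, 0.2],
    [0, 0, 0.4],
    [0, 0, 0.4],
    [0, 0, 0.4],
    [0, 0, 0.4],
    [0, 0, 0.4],
    [0, 0, 0.4],
    [0, 0, 0.4],
    [0, 0, 0.4],
    [0, 0, 0.3],
    [0, 0, 0]
  ],
  "turn": [0, 0, 0, 0, 0, 0, 0, 0, 0, 0, 0]
}}

```text
time: 25.75
ee_pos: [0.5156, 0.0101, 0.2033]
eef_rot: [-0.128, 0.992, -0.0, 0.001]
ft_force: [-2.6, -1.4, 0.3]
width: 0.0255
grip_force: 45.0
```

Call:
{"fn": "step_arm", "kwargs": {
  "delta_pos": [
    [0, 0, 0.15],
    [0, 0, 0.15],
    [0, 0, 0.15],
    [0, 0, 0.15],
    [0, 0, 0.15],
    [0, 0, 0],
    [0, 0, 0]
  ],
  "turn": [0, 0, 0, 0, 0, 0, 0]
}}

```text
time: 26.45
ee_pos: [0.5153, 0.0099, 0.2208]
eef_rot: [-0.128, 0.992, 0.0, 0.0]
ft_force: [1.0, -0.2, -9.9]
width: 0.0256
grip_force: 45.0
```

Run:
```python
from h import *
c=snap("scene"); cv2.imwrite("pics/s5.png",cv2.resize(c["image"][110:270,200:360],None,fx=3.6,fy=3.6,interpolation=cv2.INTER_CUBIC)[...,::-1])
s=read_state(); print(s["ft_force"],s["torque"])
```

```text
[-0.55020379 -0.406702   -9.61343245] [-0.10543906 -0.07132638  0.01812001]
```

View pics/s5.png

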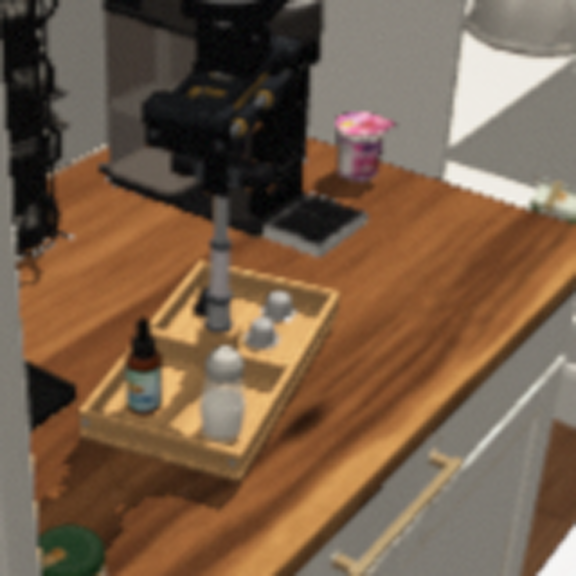

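The handle is fully drawn, with both sections visible from (222,180) to (218,320). The load of about 9.7 N shows the caddy is just leaving the worktop. I'll lift it another 55 mm.

Call:
{"fn": "step_arm", "kwargs": {
  "delta_pos": [
    [0, 0, 0.1],
    [0, 0, 0.2],
    [0, 0, 0.3],
    [0, 0, 0.3],
    [0, 0, 0.3],
    [0, 0, 0.3],
    [0, 0, 0.2],
    [0, 0, 0.2],
    [0, 0, 0.1],
    [0, 0, 0],
    [0, 0, 0],
    [0, 0, 0]
  ],
  "turn": [0, 0, 0, 0, 0, 0, 0, 0, 0, 0, 0, 0]
}}

```text
time: 27.7
ee_pos: [0.5151, 0.0098, 0.2705]
eef_rot: [-0.128, 0.992, 0.0, -0.0]
ft_force: [-1.4, 0.5, -8.5]
width: 0.0256
grip_force: 45.0
```

Call:
{"fn": "step_arm", "kwargs": {
  "delta_pos": [
    [0, 0, 0.2],
    [0, 0, 0.1],
    [0, 0, 0],
    [0, 0, 0],
    [0, 0, 0],
    [0, 0, 0],
    [0, 0, 0],
    [0, 0, 0]
  ],
  "turn": [0, 0, 0, 0, 0, 0, 0, 0]
}}

```text
time: 28.5
ee_pos: [0.5153, 0.0099, 0.2783]
eef_rot: [-0.128, 0.992, 0.0, -0.0]
ft_force: [-0.2, 0.5, -9.9]
width: 0.0256
grip_force: 45.0
```

Run:
```python
from h import *
c=snap("scene"); cv2.imwrite("pics/s6.png",cv2.resize(c["image"][110:270,200:360],None,fx=3.6,fy=3.6,interpolation=cv2.INTER_CUBIC)[...,::-1])
s=read_state(); print(s["ft_force"],s["ee_pos"])
```

```text
[ -0.64922572  -0.19578787 -10.19933951] [0.51527343 0.00986773 0.27828858]
```

View pics/s6.png

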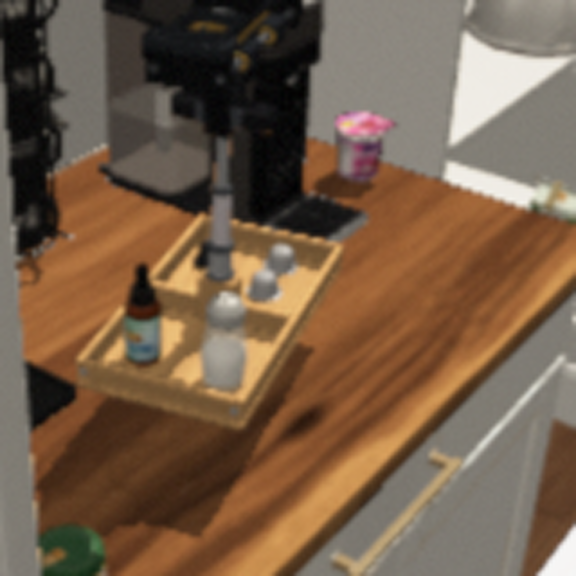

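The caddy hangs level and clear of the worktop, about 68 mm up. The load is steady at 10 N, and everything is in its bay. I'm handing it in.

```bash
python3 -c "
from bench import *
print(close_job())"
```

```text
the job is handed in; nothing more can be done
None
```

The job is handed in, with no verdict returned: the shaker and both capsules were packed in their bays, the handle fully drawn out, and the caddy held level and still about 68 mm above the worktop (my estimate from the arm's rise).

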